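# Put a jar away and latch the cabinet door

### The job

Put the jar of spread with the black lid away in the small counter cabinet: stand it upright on the cabinet floor, fully inside, without dropping or tipping it. Then push the glazed door shut until its sprung tongue snaps in behind the strike and the door stays shut. Leave the other things on the counter alone.

Things in the scene. Friction and masses are not known exactly. Their poses are not given: they have to be found in the camera images.
- cabinet: Fixed dark wooden cabinet, 268 wide, 178 deep, 270 mm high. Origin: on the counter, bottom centre of its front face; x points into it, y left, z up. Inside: y -120 to 120, x 0 to 170, z 12 (floor board) to 256 mm (roof). The front is open to the robot; the roof reaches to x = 0, so come in tilted. The shut door takes up x 0 to 18 mm
- cabinet_floor (a point): Point on top of the cabinet's floor board (12 mm above the counter), mid-width, 85 mm behind the front face; axes as the cabinet's
- door (a joint): Opening of the glazed door, rad: 0 shut flush with the cabinet's front, 1.57 straight towards the robot, at most 2.0. Stays where left, light friction. Vertical hinge at the opening's left end: cabinet x = 0, y = 119.5 mm, in the door's outer face. Door 232 mm from axis to free edge, 18 mm thick, from 14 to 254 mm above the counter; wooden frame 42 mm wide round a glass pane
- door_hinge (a point): Point on the door's hinge axis, 134 mm above the counter; turns with the door: its -y axis always points along the door to the free edge, its -x axis straight out of the door's outer face
- push_plate (a point): Upper part of the flat 30 x 70 mm brass push plate on the door's outer face: 205 mm above the counter, 207 mm from the hinge axis, 25 mm from the free edge. Turns with the door; -x points straight out of the outer face. Pushing here along +x shuts the door
- tongue (a joint): How far the tongue in the door's free edge (135 mm above the counter) is pressed in, m: 0 sprung fully out (10 mm beyond the edge), 0.010 fully in. A strike on the right-hand jamb presses it in by up to 6.5 mm from about 0.08 rad of opening; below about 0.03 rad it snaps out behind the strike. 4 to 10 N at the push plate take it over; stopping early leaves the door unlatched
- jar_center (a point): Centre (half-way up) of the jar of spread: loose round glass jar with black twist lid, 62 mm in diameter, 78 mm high, 0.2 to 0.4 kg, upright on the counter to the right of the cabinet; z is the jar's axis. Fixed things near it: the grinder (430 mm high) beyond it from x = 0.65 m, and glass jars 190 mm high beyond y = -0.41 m, x = 0.57 m
- drum: bystander: low round paper drum, 73 mm in diameter, 44 mm high; origin at the centre of its underside
- canister: bystander: round canister, 67 mm in diameter, 85 mm high; origin at the centre of its underside
- order_block: bystander: flat block of order slips, 100 x 70 x 14 mm; origin at the centre of its underside
Things that resemble listed ones, but are neither listed nor needed, are in the scene too. What is shaped like the part that bears jar_center but pink or turquoise is not meant.

How it is judged:
By the outcome, as a careful person would: the job done as asked, in the order asked, and still so for the second after the job is handed in, with the robot touching nothing.
It also fails if it takes over 61 s, if anything falls off the work surface, if the arm or the gripper's body presses on something with over 40 N, if the wrist force passes 120 N, or if a joint passes its speed limit or range.

### The arm

A 7-joint arm with a two-finger parallel gripper is mounted at the origin on a cart in front of the work surface, level with it; the furniture and walls round the work are solid. World frame = base frame: x ahead of the robot, y to its left, z up, the work surface at z = 0. Lengths are in mm, angles in rad, forces in N, time in s.
With the tool pointing down it reaches from about 425 to 1025 mm from the base axis. Payload 9.4 kg.
Tool frame: the origin (TCP) lies midway between the tips of the shut fingers; the grasp point (between the pads) lies 19 mm behind it; z points along the fingers, y is the line along which they close (so a half turn about z gives the same grasp; the last joint's range is limited). The gripper opens to 93 mm and grips with 3 to 60 N. Pads are 15 mm wide; open, the fingers measure 128 mm over their backs; the gripper's body (75 mm by 188 mm) begins 65 mm behind the grasp point.
Start: joints at [-1.2, 0.599, -0.003, 1.599, 0.002, 0.943, -0.08], TCP at [313.917, 653.514, 218.618] pointing down, gripper open.
Joint ranges: [-2.57, 2.57], [-0.35, 1.97], [-1.29, 1.29], [0.11, 2.56], [-1.05, 4.19], [0.11, 1.86], [-2.63, 2.63]. Speed limits (rad/s): [2.22, 2.22, 3.01, 3.01, 3.14, 3.14, 3.14].

### API

Orientations are given as [roll, pitch, yaw] about the fixed x, y, z axes, in that order (R = Rz(yaw) Ry(pitch) Rx(roll)).
In Python, from plant import robot, cams, finish_job gives the robot as it stands.
- The arm moves only by the tool send_rows, never from a script. Its argument "rows" is a list of rows, each an object of numbers: "tx", "ty", "tz": the shift along the tool's x, y, z in cm; "wx", "wy", "wz": the turn, a rotation vector about the tool's x, y, z in rad. A call has 1 to 12 rows; each row shifts and turns the commanded pose from where the row before left it, along the tool's axes as they then stand; what a row does not reach is not made up. A row lasts 1/8 s, in which the tool goes at most 62.5 mm and 10.7 degrees, less where a joint would pass 70% of its speed; a pose out of reach is approached as far as the arm can. A call with a gripper value outside its range is refused whole. "gripper" is the finger opening in cm, from 0 to 9.3, set as the call begins (left out, the last holds). The fingers move at their own pace and stop on an object; "force" is the grip in N (left out, the last holds). Time passes only in rows, so rows that do not move let the fingers close. It gives the time, the measured TCP pose, the force, the opening and the grip force at its end, in the units of the state.
- robot.get_state(): the state, without advancing time (a new reading comes with each control period).
- cams.capture(name): name is "scene" or "top" or "wrist"; returns a dict with "frame" (400x640x3 uint8, blue, green, red), "K" (3x3 intrinsics, pixels), "dist" ([k1, k2, p1, p2, k3] as OpenCV has them; the pictures are not rectified), "extrinsics" (4x4, takes a point from camera to world coordinates). Camera axes: x right, y up, looking along -z (the intrinsics and any distortion apply to the point x, -y, -z); pixel columns grow to the right and rows downward; lengths in mm; the calibration is good to about 2 mm. A picture is of the moment at which its call begins. There is no depth.
- finish_job(): hands the job in; it is judged then, once.
The state is a dict: "time_s": time; "q": joint angles; "qd": joint speeds; "effort": joint torques, N m; "eef_pos": TCP position; "tool_rot": TCP orientation; "force": force on the tool from outside, world axes, zero at the start; "ft_torque": the same for the moment, N m; "finger_gap": opening from 0.0 (shut) to 1.0 (fully open); "grasp_force": force on a finger pad.
Only numpy, scipy, OpenCV 4.12 (cv2) and the standard library are available. Lean on these libraries where they do the work, as an engineer would, in place of code of your own. Each camera call takes 0.05 s, during which the arm holds its last target. There are 200 camera calls.

## Working session

There is one attempt and no reset: what is moved stays moved. The work goes in short steps, Python scripts to look and compute and a tool call to move; the robot and the scene stay as the last step left them, time stands still between calls to the robot, and variables do not carry over. Pictures are saved under pics/ and viewed, at most 10 in all, crops included, and the job is handed in when it is done.

Besides the shell and the picture viewer there is one more tool, called in YAML: its name, and indented under it one key for each argument. send_rows: Moves the arm, as the interface text tells. Its arguments: {"type":"object","properties":{"rows":{"type":"array","items":{"type":"object","properties":{"tx":{"type":"number"},"ty":{"type":"number"},"tz":{"type":"number"},"wx":{"type":"number"},"wy":{"type":"number"},"wz":{"type":"number"}}}},"gripper":{"type":"number"},"force":{"type":"number"}},"required":["rows"]}

```bash
mkdir -p pics; ls; python3 - <<'E'
from plant import robot,cams
import cv2,numpy as np
s=robot.get_state();print(s)
for n in("scene","top"):
    c=cams.capture(n);cv2.imwrite(f"pics/{n}1.png",c["frame"]);print(n,c["K"],c["dist"],np.round(c["extrinsics"],3).tolist())
E
```

```text
pics
{'time_s': 0.0, 'q': array([-1.19970614,  0.60014803, -0.00254303,  1.60013128,  0.00178668,
        0.94289968, -0.07982304]), 'qd': array([ 0.00125869, -0.00094432,  0.00135415, -0.00113433,  0.00058171,
       -0.00148335,  0.00029918]), 'effort': array([-3.87855107e-04, -7.65063000e+01,  1.49704367e+00, -2.52365720e+01,
       -5.25152148e-02,  1.68382272e-02,  1.59468777e-04]), 'eef_pos': array([313.70628378, 653.06727824, 217.74292348]), 'tool_rot': array([-3.14001426e+00,  1.34300902e-04,  2.69383003e+00]), 'force': array([-0.53055982, -0.08618788, -0.79451867]), 'ft_torque': array([-0.07026821, -0.00382885,  0.03569106]), 'grasp_force': 0.0, 'finger_gap': 0.9998269151059631}
scene [[505.02017902   0.         318.04829885]
 [  0.         505.02017902 192.46036247]
 [  0.           0.           1.        ]] [-0.07576159  0.          0.          0.          0.        ] [[0.998, 0.018, -0.064, 435.592], [-0.063, 0.562, -0.825, -1377.43], [0.021, 0.827, 0.562, 1006.129], [0.0, 0.0, 0.0, 1.0]]
top [[498.07993518   0.         323.27177804]
 [  0.         498.07993518 190.75217341]
 [  0.           0.           1.        ]] [-0.05189995  0.          0.          0.          0.        ] [[-0.017, 0.998, -0.066, 435.758], [-1.0, -0.017, 0.002, -87.425], [0.001, 0.066, 0.998, 1683.889], [0.0, 0.0, 0.0, 1.0]]
```

View pics/scene1.png

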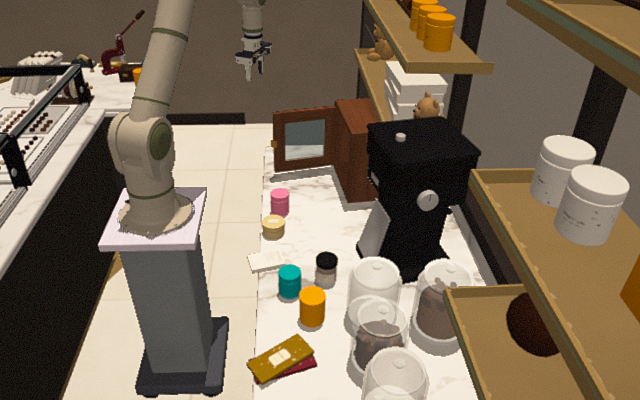

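View pics/top1.png

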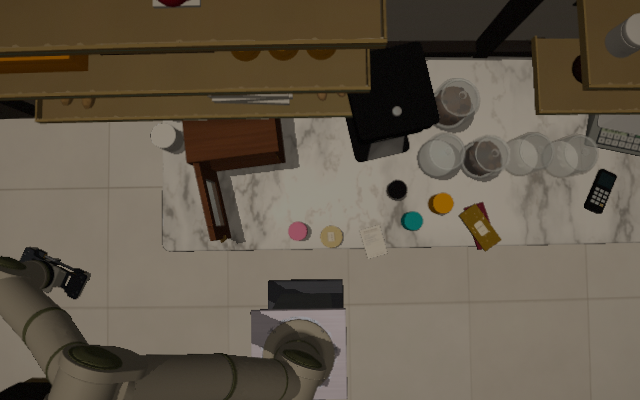

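The scene picture shows these candidates:
- **Black-lid jar:** scene (326,268), top (397,190).
- **Turquoise lookalike:** scene (290,282), top (412,221).
- **Pink lookalike:** scene (280,202), top (298,231).
- **Orange canister:** scene (312,307), top (442,203).

I choose the black-lid jar. The cabinet is at top (235,140), with its door open towards the robot and the free edge near (218,240).

```bash
python3 - <<'E'
import cv2,numpy as np
t=cv2.imread("pics/top1.png");s=cv2.imread("pics/scene1.png")
a=cv2.resize(t[105:250,150:310],None,fx=4,fy=4,interpolation=2)
cv2.imwrite("pics/c1.png",a)
b=cv2.resize(s[90:210,262:392],None,fx=3,fy=3,interpolation=2)
c=cv2.resize(s[235:355,262:392],None,fx=3,fy=3,interpolation=2)
cv2.imwrite("pics/c2.png",np.hstack([b,c]))
E
```

```text
(no output)
```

View pics/c1.png

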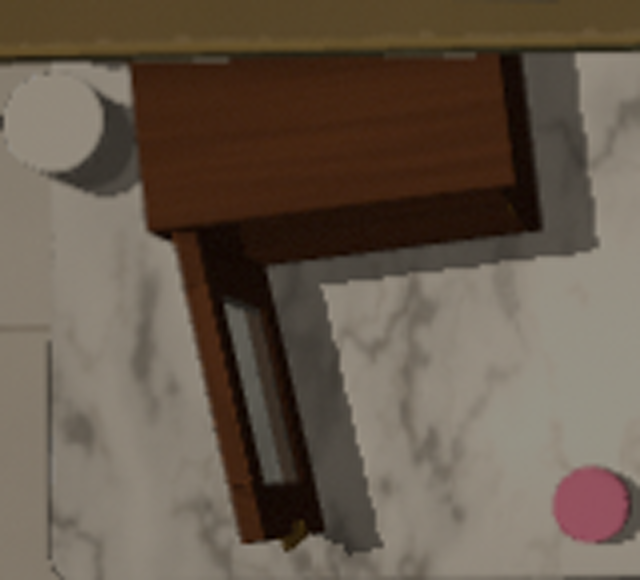

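View pics/c2.png

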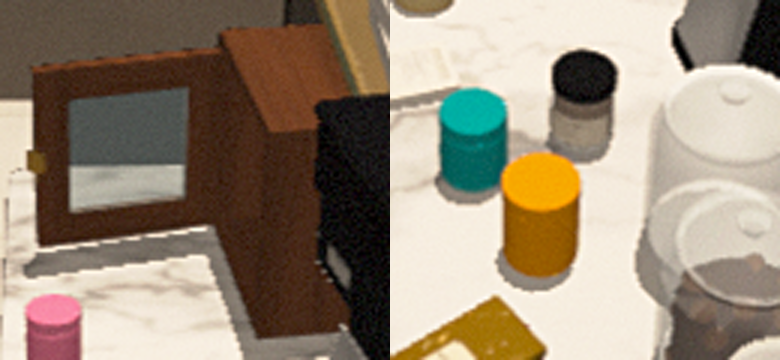

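The crops confirm the black-lid jar with the pale label: lid at scene (326.7,261). Cabinet top-front corners are at top px (187.5,162.8) and (278.5,151.3). The door's outer top edge runs from (193.8,163.8) to (210.8,240.8).

```bash
cat > h.py <<'E'
import numpy as np,cv2
from scipy.spatial.transform import Rotation as R
def ray(c,px):
    u=cv2.undistortPoints(np.array([[px]],float),c["K"],np.array(c["dist"]))[0,0]
    E=c["extrinsics"];return E[:3,3],E[:3,:3]@np.array([u[0],-u[1],-1])
def atz(c,px,z):
    o,d=ray(c,px);return o+d*(z-o[2])/d[2]
def proj(c,P):
    E=c["extrinsics"];p=(np.atleast_2d(P)-E[:3,3])@E[:3,:3]
    return cv2.projectPoints(p*[1,-1,-1],np.zeros(3),np.zeros(3),c["K"],np.array(c["dist"]))[0][:,0]
E
python3 - <<'E'
from h import *
from plant import cams
t=cams.capture("top");s=cams.capture("scene")
f=t["frame"][178:203,385:410].max(2);ys,xs=np.where(f<50);print(len(xs),xs.mean()+385,ys.mean()+178)
print("jar top",atz(t,(xs.mean()+385,ys.mean()+178),78),"scene",atz(s,(326.7,260.5),78))
print("canis",atz(t,(442,203),85),"turq",atz(t,(412,221),78))
for n,c,p,z in [("FL",t,(187.5,162.8),270),("FR",t,(278.5,151.3),270),("FLs",s,(335.3,101),270),("FRs",s,(352.7,133.7),270),("FRb s",s,(348,202.3),0),("dh",t,(193.8,163.8),254),("de",t,(210.8,240.8),254),("de2",t,(215.5,240.3),254)]:print(n,atz(c,p,z).round(1))
E
```

```text
291 396.4914089347079 189.62886597938143
jar top [ 542.04719384 -327.8422893    78.        ] scene [ 544.13388336 -345.29061245   78.        ]
canis [ 495.92391796 -472.72791485   85.        ] turq [ 439.82719597 -375.31100203   78.        ]
FL [616.5 297.3 270. ]
FR [645.   35.7 270. ]
FLs [617.6 280.6 270. ]
FRs [649.5  29.3 270. ]
FRb s [650.1  37.   -0. ]
dh [615.3 283.2 254. ]
de [392.4 234.3 254. ]
de2 [393.7 220.7 254. ]
```

```bash
cat >> h.py <<'E'
def tool(th,ps):
    z=np.array([np.sin(th)*np.cos(ps),np.sin(th)*np.sin(ps),-np.cos(th)]);y=np.array([-np.sin(ps),np.cos(ps),0])
    return np.column_stack([np.cross(y,z),y,z])
def plan(p0,R0,p1,R1,n):
    w=R.from_matrix(R0.T@R1).as_rotvec()/n;D=R.from_rotvec(w).as_matrix()
    S=sum(np.linalg.matrix_power(D,k) for k in range(n))
    t=np.linalg.solve(S,R0.T@(p1-p0))/10
    print(n,"rows t cm",t.round(3),"w",w.round(4),"|t|",np.linalg.norm(t).round(2));return p1,R1
def cur():
    from plant import robot
    s=robot.get_state();return s["eef_pos"],R.from_euler("xyz",s["tool_rot"]).as_matrix(),s
E
python3 - <<'E'
from h import *
p,Q,s=cur()
p,Q=plan(p,Q,p+[30,-40,240],Q,6)
T=tool(np.pi/4,-1.0);g=np.array([542,-330,48])+19*T[:,2]
a=g-170*T[:,2];print(a,g)
plan(p,Q,a+[0,0,60],T,22)
E
```

```text
6 rows t cm [-0.74  -0.388 -4.   ] w [0. 0. 0.] |t| 4.09
[ 484.31023492 -240.15351423  154.77312396] [ 549.25897706 -341.30518695   34.56497116]
22 rows t cm [-2.465 -2.468  2.292] w [ 0.0098 -0.0348  0.0238] |t| 4.17
```

```bash
python3 - <<'E'
from h import *
p,Q,s=cur()
p=p+Q@(np.array([-.74,-.39,-4])*60)
T=tool(np.pi/4,-1.0)
plan(p,Q,np.array([484.3,-240,330]),T,22)
E
```

```text
22 rows t cm [-2.661 -2.507  1.793] w [ 0.0098 -0.0348  0.0238] |t| 4.07
```

send_rows:
  rows:
    - {"tx":-0.74,"ty":-0.39,"tz":-4}
    - {"tx":-0.74,"ty":-0.39,"tz":-4}
    - {"tx":-0.74,"ty":-0.39,"tz":-4}
    - {"tx":-0.74,"ty":-0.39,"tz":-4}
    - {"tx":-0.74,"ty":-0.39,"tz":-4}
    - {"tx":-0.74,"ty":-0.39,"tz":-4}
  gripper: 9.3

```text
schema error: expected keys tx, ty, tz, wx, wy, wz
```

send_rows:
  rows:
    - {"tx":-0.74,"ty":-0.39,"tz":-4,"wx":0,"wy":0,"wz":0}
    - {"tx":-0.74,"ty":-0.39,"tz":-4,"wx":0,"wy":0,"wz":0}
    - {"tx":-0.74,"ty":-0.39,"tz":-4,"wx":0,"wy":0,"wz":0}
    - {"tx":-0.74,"ty":-0.39,"tz":-4,"wx":0,"wy":0,"wz":0}
    - {"tx":-0.74,"ty":-0.39,"tz":-4,"wx":0,"wy":0,"wz":0}
    - {"tx":-0.74,"ty":-0.39,"tz":-4,"wx":0,"wy":0,"wz":0}
  gripper: 9.3

```text
time_s: 0.95
eef_pos: [343.9, 612.7, 459.8]
tool_rot: [-3.141, 0.0, 2.694]
force: [-0.5, 0.1, 0.5]
finger_gap: 1.0
grasp_force: 0.0
```

send_rows:
  rows:
    - {"tx":-2.66,"ty":-2.5,"tz":1.8,"wx":0.0098,"wy":-0.0348,"wz":0.0238}
    - {"tx":-2.66,"ty":-2.5,"tz":1.8,"wx":0.0098,"wy":-0.0348,"wz":0.0238}
    - {"tx":-2.66,"ty":-2.5,"tz":1.8,"wx":0.0098,"wy":-0.0348,"wz":0.0238}
    - {"tx":-2.66,"ty":-2.5,"tz":1.8,"wx":0.0098,"wy":-0.0348,"wz":0.0238}
    - {"tx":-2.66,"ty":-2.5,"tz":1.8,"wx":0.0098,"wy":-0.0348,"wz":0.0238}
    - {"tx":-2.66,"ty":-2.5,"tz":1.8,"wx":0.0098,"wy":-0.0348,"wz":0.0238}
    - {"tx":-2.66,"ty":-2.5,"tz":1.8,"wx":0.0098,"wy":-0.0348,"wz":0.0238}
    - {"tx":-2.66,"ty":-2.5,"tz":1.8,"wx":0.0098,"wy":-0.0348,"wz":0.0238}
    - {"tx":-2.66,"ty":-2.5,"tz":1.8,"wx":0.0098,"wy":-0.0348,"wz":0.0238}
    - {"tx":-2.66,"ty":-2.5,"tz":1.8,"wx":0.0098,"wy":-0.0348,"wz":0.0238}
    - {"tx":-2.66,"ty":-2.5,"tz":1.8,"wx":0.0098,"wy":-0.0348,"wz":0.0238}

```text
time_s: 2.33
eef_pos: [461.7, 203.9, 325.4]
tool_rot: [-3.082, 0.393, 2.44]
force: [-0.4, -0.9, 0.5]
finger_gap: 1.006
grasp_force: 0.0
```

send_rows:
  rows:
    - {"tx":-2.66,"ty":-2.5,"tz":1.8,"wx":0.0098,"wy":-0.0348,"wz":0.0238}
    - {"tx":-2.66,"ty":-2.5,"tz":1.8,"wx":0.0098,"wy":-0.0348,"wz":0.0238}
    - {"tx":-2.66,"ty":-2.5,"tz":1.8,"wx":0.0098,"wy":-0.0348,"wz":0.0238}
    - {"tx":-2.66,"ty":-2.5,"tz":1.8,"wx":0.0098,"wy":-0.0348,"wz":0.0238}
    - {"tx":-2.66,"ty":-2.5,"tz":1.8,"wx":0.0098,"wy":-0.0348,"wz":0.0238}
    - {"tx":-2.66,"ty":-2.5,"tz":1.8,"wx":0.0098,"wy":-0.0348,"wz":0.0238}
    - {"tx":-2.66,"ty":-2.5,"tz":1.8,"wx":0.0098,"wy":-0.0348,"wz":0.0238}
    - {"tx":-2.66,"ty":-2.5,"tz":1.8,"wx":0.0098,"wy":-0.0348,"wz":0.0238}
    - {"tx":-2.66,"ty":-2.5,"tz":1.8,"wx":0.0098,"wy":-0.0348,"wz":0.0238}
    - {"tx":-2.66,"ty":-2.5,"tz":1.8,"wx":0.0098,"wy":-0.0348,"wz":0.0238}
    - {"tx":-2.66,"ty":-2.5,"tz":1.8,"wx":0.0098,"wy":-0.0348,"wz":0.0238}

```text
time_s: 3.7
eef_pos: [485.4, -240.2, 328.6]
tool_rot: [3.139, 0.787, 2.139]
force: [0.6, 0.1, -0.3]
finger_gap: 1.0
grasp_force: 0.0
```

```bash
python3 - <<'E'
from h import *
from plant import cams
p,Q,s=cur();print(p,s["q"].round(2))
T=tool(np.pi/4,-1.0);print((Q.T@T).round(3))
c=cams.capture("wrist");cv2.imwrite("pics/w1.png",c["frame"])
print(proj(c,[[542,-330,78],[542,-330,0]]).round(0),(Q.T@(c["extrinsics"][:3,3]-p)).round(0))
plan(p,Q,np.array([484.3,-240.2,154.8]),T,6)
E
```

```text
[ 485.44078609 -240.22175811  328.63775789] [-0.62  0.16  0.67  2.39  1.35  0.55 -0.59]
[[ 1.     0.002  0.001]
 [-0.002  1.    -0.001]
 [-0.001  0.001  1.   ]]
[[320. 104.]
 [320.  68.]] [  81.    0. -166.]
6 rows t cm [ 2.058 -0.019  2.04 ] w [ 0.0002  0.0002 -0.0003] |t| 2.9
```

View pics/w1.png

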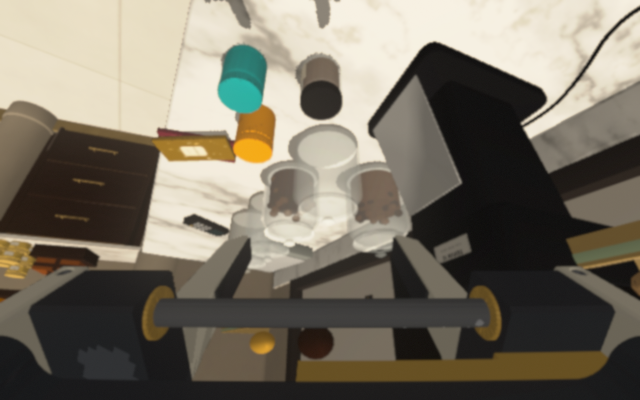

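The wrist view shows the jar lid at (321,99), about 5 px from the predicted (320,104). It lines up laterally between the fingers, and the turquoise lookalike is at (243,90), off to the side.

```bash
python3 - <<'E'
from h import *
from plant import cams
c=cams.capture("wrist")
print(atz(c,(321,99.5),78),atz(c,(320,63),0))
j=atz(c,(321,99.5),78)
E
```

```text
[ 537.15900552 -328.60709883   78.        ] [ 535.02220991 -328.00097879    0.        ]
```

send_rows:
  rows:
    - {"tx":2.05,"ty":0,"tz":2.05,"wx":0,"wy":0,"wz":0}
    - {"tx":2.05,"ty":0,"tz":2.05,"wx":0,"wy":0,"wz":0}
    - {"tx":2.05,"ty":0,"tz":2.05,"wx":0,"wy":0,"wz":0}
    - {"tx":2.05,"ty":0,"tz":2.05,"wx":0,"wy":0,"wz":0}
    - {"tx":2.05,"ty":0,"tz":2.05,"wx":0,"wy":0,"wz":0}
    - {"tx":2.05,"ty":0,"tz":2.05,"wx":0,"wy":0,"wz":0}

```text
time_s: 4.55
eef_pos: [487.1, -237.8, 155.9]
tool_rot: [-3.14, 0.786, 2.145]
force: [0.3, -0.5, -1.1]
finger_gap: 0.997
grasp_force: 0.0
```

```bash
python3 - <<'E'
from h import *
from plant import cams
p,Q,s=cur()
c=cams.capture("wrist");cv2.imwrite("pics/w2.png",c["frame"]);print(p,proj(c,[[542,-330,78],[542,-330,0]]).round(0))
E
```

```text
[ 487.14031257 -237.81038455  155.92645598] [[318. 213.]
 [318. 157.]]
```

View pics/w2.png

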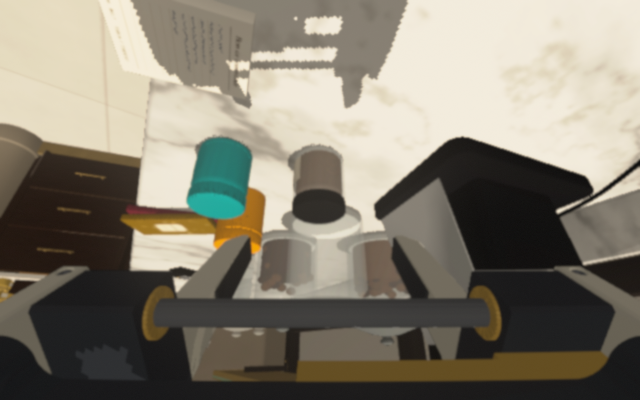

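The jar is centred at (319,205) between the fingers, and turquoise is clear to the left at (220,180). Going in along the tool axis.

```bash
python3 - <<'E'
from h import *
p,Q,s=cur();T=tool(np.pi/4,-1.0)
plan(p,Q,np.array([540,-329,48])+19*T[:,2],T,8)
E
```

```text
8 rows t cm [-0.03  -0.076  2.108] w [ 0.0005 -0.0008  0.0004] |t| 2.11
```

send_rows:
  rows:
    - {"tx":-0.03,"ty":-0.076,"tz":2.1,"wx":0,"wy":0,"wz":0}
    - {"tx":-0.03,"ty":-0.076,"tz":2.1,"wx":0,"wy":0,"wz":0}
    - {"tx":-0.03,"ty":-0.076,"tz":2.1,"wx":0,"wy":0,"wz":0}
    - {"tx":-0.03,"ty":-0.076,"tz":2.1,"wx":0,"wy":0,"wz":0}
    - {"tx":-0.03,"ty":-0.076,"tz":2.1,"wx":0,"wy":0,"wz":0}
    - {"tx":-0.03,"ty":-0.076,"tz":2.1,"wx":0,"wy":0,"wz":0}
    - {"tx":-0.03,"ty":-0.076,"tz":2.1,"wx":0,"wy":0,"wz":0}
    - {"tx":-0.03,"ty":-0.076,"tz":2.1,"wx":0,"wy":0,"wz":0}
    - {"tx":0,"ty":0,"tz":0,"wx":0,"wy":0,"wz":0}

```text
time_s: 5.72
eef_pos: [546.2, -345.1, 39.1]
tool_rot: [-3.14, 0.786, 2.141]
force: [-0.0, -0.3, 0.1]
finger_gap: 0.997
grasp_force: 0.0
```

send_rows:
  rows:
    - {"tx":0,"ty":0,"tz":0,"wx":0,"wy":0,"wz":0}
    - {"tx":0,"ty":0,"tz":0,"wx":0,"wy":0,"wz":0}
    - {"tx":0,"ty":0,"tz":0,"wx":0,"wy":0,"wz":0}
    - {"tx":0,"ty":0,"tz":0,"wx":0,"wy":0,"wz":0}
    - {"tx":0,"ty":0,"tz":0,"wx":0,"wy":0,"wz":0}
    - {"tx":0,"ty":0,"tz":0,"wx":0,"wy":0,"wz":0}
  gripper: 5
  force: 25

```text
time_s: 6.48
eef_pos: [546.8, -343.5, 40.7]
tool_rot: [3.141, 0.787, 2.142]
force: [-0.7, 4.5, 6.2]
finger_gap: 0.663
grasp_force: 25.0
```

send_rows:
  rows:
    - {"tx":-0.7,"ty":0,"tz":-0.7,"wx":0,"wy":0,"wz":0}
    - {"tx":-1.4,"ty":0,"tz":-1.4,"wx":0,"wy":0,"wz":0}
    - {"tx":-2,"ty":0,"tz":-2,"wx":0,"wy":0,"wz":0}
    - {"tx":-2,"ty":0,"tz":-2,"wx":0,"wy":0,"wz":0}
    - {"tx":-2,"ty":0,"tz":-2,"wx":0,"wy":0,"wz":0}
    - {"tx":-1,"ty":0,"tz":-1,"wx":0,"wy":0,"wz":0}
    - {"tx":0,"ty":0,"tz":0,"wx":0,"wy":0,"wz":0}

```text
time_s: 7.35
eef_pos: [546.0, -343.8, 170.2]
tool_rot: [3.139, 0.787, 2.14]
force: [0.9, -0.4, -2.2]
finger_gap: 0.664
grasp_force: 25.0
```

```bash
python3 - <<'E'
from h import *
from plant import cams
p,Q,s=cur();print(p,s["force"],s["grasp_force"])
c=cams.capture("wrist");cv2.imwrite("pics/w3.png",c["frame"])
X=R.from_euler("z",.108).as_matrix();O=np.array([631,166.5,0])
T=tool(np.pi/4,.108)
g=lambda x,y,z:O+X@np.array([x,y,z])+19*T[:,2]
pre=g(-140,-15,54+60);print(pre, g(70,-15,66))
a=plan(p,Q,np.array([480,-60,260]),tool(np.pi/4,-.4),10)
b=plan(*a,pre,T,8)
E
```

```text
[ 545.99563147 -343.82651993  170.15657868] [ 0.94319436 -0.35174538 -2.17665709] 24.999771416187286
[506.78929113 137.94493519 100.56497116] [715.5657611  160.58087098  52.56497116]
10 rows t cm [ 1.075  1.701 -2.347] w [-0.0424  0.0002 -0.0425] |t| 3.09
8 rows t cm [1.486 2.521 1.332] w [-0.0449  0.     -0.0449] |t| 3.22
```

View pics/w3.png

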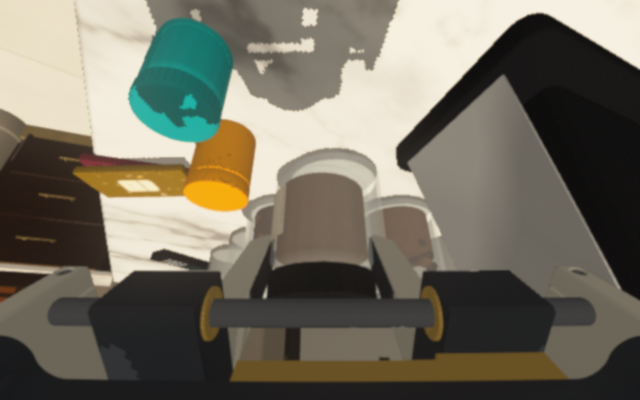

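The jar is held upright between the pads (bottom near row 165, lid near row 275), and nothing else has moved. Next I carry it to the cabinet front.

```bash
cat >> h.py <<'E'
CY=.108;O=np.array([631,166.5,0]);X=R.from_euler("z",CY).as_matrix()
def g(x,y,tz,T):
    p=O+X@np.array([x,y,0])+19*T[:,2];p[2]=tz;return p
E
python3 - <<'E'
from h import *
p,Q,s=cur();T=tool(np.pi/4,.188)
a=plan(p,Q,np.array([470,-60,240]),tool(np.pi/4,-.4),11)
b=plan(*a,g(-150,-45,130,T),T,9)
E
```

```text
11 rows t cm [ 1.145  1.49  -2.055] w [-0.0385  0.0001 -0.0386] |t| 2.79
9 rows t cm [0.813 1.923 0.915] w [-0.0462 -0.     -0.0462] |t| 2.28
```

send_rows:
  rows:
    - {"tx":1.145,"ty":1.49,"tz":-2.055,"wx":-0.0385,"wy":0,"wz":-0.0385}
    - {"tx":1.145,"ty":1.49,"tz":-2.055,"wx":-0.0385,"wy":0,"wz":-0.0385}
    - {"tx":1.145,"ty":1.49,"tz":-2.055,"wx":-0.0385,"wy":0,"wz":-0.0385}
    - {"tx":1.145,"ty":1.49,"tz":-2.055,"wx":-0.0385,"wy":0,"wz":-0.0385}
    - {"tx":1.145,"ty":1.49,"tz":-2.055,"wx":-0.0385,"wy":0,"wz":-0.0385}
    - {"tx":1.145,"ty":1.49,"tz":-2.055,"wx":-0.0385,"wy":0,"wz":-0.0385}
    - {"tx":1.145,"ty":1.49,"tz":-2.055,"wx":-0.0385,"wy":0,"wz":-0.0385}
    - {"tx":1.145,"ty":1.49,"tz":-2.055,"wx":-0.0385,"wy":0,"wz":-0.0385}
    - {"tx":1.145,"ty":1.49,"tz":-2.055,"wx":-0.0385,"wy":0,"wz":-0.0385}
    - {"tx":1.145,"ty":1.49,"tz":-2.055,"wx":-0.0385,"wy":0,"wz":-0.0385}
    - {"tx":1.145,"ty":1.49,"tz":-2.055,"wx":-0.0385,"wy":0,"wz":-0.0385}

```text
time_s: 8.78
eef_pos: [514.3, -108.1, 204.3]
tool_rot: [-3.113, 0.767, 2.649]
force: [0.1, 0.2, -4.3]
finger_gap: 0.661
grasp_force: 25.0
```

send_rows:
  rows:
    - {"tx":0.81,"ty":1.92,"tz":0.91,"wx":-0.0462,"wy":0,"wz":-0.0462}
    - {"tx":0.81,"ty":1.92,"tz":0.91,"wx":-0.0462,"wy":0,"wz":-0.0462}
    - {"tx":0.81,"ty":1.92,"tz":0.91,"wx":-0.0462,"wy":0,"wz":-0.0462}
    - {"tx":0.81,"ty":1.92,"tz":0.91,"wx":-0.0462,"wy":0,"wz":-0.0462}
    - {"tx":0.81,"ty":1.92,"tz":0.91,"wx":-0.0462,"wy":0,"wz":-0.0462}
    - {"tx":0.81,"ty":1.92,"tz":0.91,"wx":-0.0462,"wy":0,"wz":-0.0462}
    - {"tx":0.81,"ty":1.92,"tz":0.91,"wx":-0.0462,"wy":0,"wz":-0.0462}
    - {"tx":0.81,"ty":1.92,"tz":0.91,"wx":-0.0462,"wy":0,"wz":-0.0462}
    - {"tx":0.81,"ty":1.92,"tz":0.91,"wx":-0.0462,"wy":0,"wz":-0.0462}
    - {"tx":0,"ty":0,"tz":0,"wx":0,"wy":0,"wz":0}

```text
time_s: 10.02
eef_pos: [574.0, 55.8, 95.5]
tool_rot: [-3.135, 0.744, -3.065]
force: [0.3, -0.5, -2.5]
finger_gap: 0.663
grasp_force: 25.0
```

```bash
python3 - <<'E'
from h import *
from plant import cams
p,Q,s=cur();print(p,s["q"].round(2))
c=cams.capture("wrist");f=c["frame"].copy()
# overlay predicted opening edges & door
def W(x,y,z):return O+X@np.array([x,y,0])+[0,0,z]
def line(a,b,col):
    q=proj(c,[W(*a),W(*b)]).astype(int);cv2.line(f,tuple(map(int,q[0])),tuple(map(int,q[1])),col,1)
for y in(-120,120): line((0,y,0),(0,y,200),(0,255,0))
line((0,-134,0),(0,134,0),(0,255,0));line((0,-120,12),(0,120,12),(0,255,255));line((170,-120,12),(170,120,12),(255,0,255))
cv2.imwrite("pics/w4.png",f)
E
```

```text
[573.98928898  55.75216843  95.51493201] [ 0.49  1.04 -1.29  2.56  2.19  1.35 -0.62]
```

View pics/w4.png

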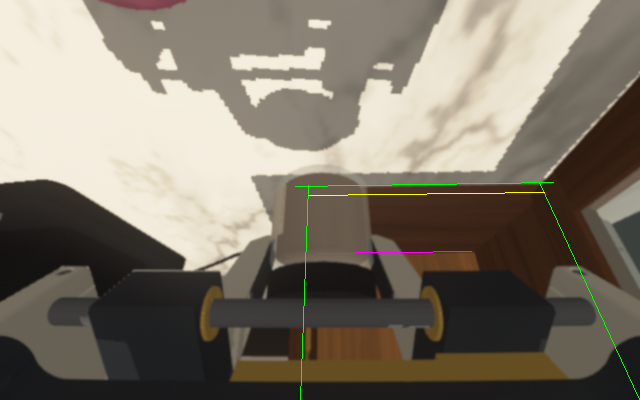

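The overlay matches the cabinet's front bottom edge (row 180) and left end (545,180). The jar is still held upright. The arm ran into its q3 and q4 limits because this pose is too close in, so it stopped at cabinet (-82,-105). I move outward towards the opening next.

```bash
python3 - <<'E'
from h import *
p,Q,s=cur();T=tool(np.pi/4,.188)
print((X.T@(p-19*Q[:,2]-O)).round(1), np.degrees(np.arccos(-Q[2,2])))
a=plan(p,Q,g(-60,-45,95,T),T,5)
E
```

```text
[ -81.4 -104.   110.1] 42.69880968722268
5 rows t cm [-0.314  1.208  0.325] w [-0.0169 -0.0081 -0.0161] |t| 1.29
```

send_rows:
  rows:
    - {"tx":-0.31,"ty":1.21,"tz":0.33,"wx":-0.017,"wy":-0.008,"wz":-0.016}
    - {"tx":-0.31,"ty":1.21,"tz":0.33,"wx":-0.017,"wy":-0.008,"wz":-0.016}
    - {"tx":-0.31,"ty":1.21,"tz":0.33,"wx":-0.017,"wy":-0.008,"wz":-0.016}
    - {"tx":-0.31,"ty":1.21,"tz":0.33,"wx":-0.017,"wy":-0.008,"wz":-0.016}
    - {"tx":-0.31,"ty":1.21,"tz":0.33,"wx":-0.017,"wy":-0.008,"wz":-0.016}
    - {"tx":0,"ty":0,"tz":0,"wx":0,"wy":0,"wz":0}

```text
time_s: 10.82
eef_pos: [590.0, 118.9, 94.8]
tool_rot: [3.139, 0.786, -2.954]
force: [-0.6, -0.3, -2.0]
finger_gap: 0.662
grasp_force: 25.0
```

```bash
python3 - <<'E'
from h import *
p,Q,s=cur();T=tool(np.pi/4,.188);print(p,s["q"].round(2),(X.T@(p-19*Q[:,2]-O)).round(1),(Q.T@T).round(3))
plan(p,Q,g(-60,-45,95,T),T,4)
E
```

```text
[589.98589154 118.91376853  94.8021663 ] [ 0.41  1.08 -1.29  2.53  2.26  1.35 -0.58] [-59.3 -44.  108.2] [[ 1.     0.     0.001]
 [-0.     1.    -0.002]
 [-0.001  0.002  1.   ]]
4 rows t cm [ 0.01  -0.024 -0.017] w [ 0.0006  0.0002 -0.0001] |t| 0.03
```

```bash
python3 - <<'E'
from h import *
from plant import cams
t=cams.capture("top")["frame"];s=cams.capture("scene")["frame"]
a=cv2.resize(t[100:400,130:430],(400,400));b=cv2.resize(s[20:260,100:340],(400,400))
cv2.imwrite("pics/m1.png",np.hstack([a,b]))
E
```

```text
(no output)
```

View pics/m1.png

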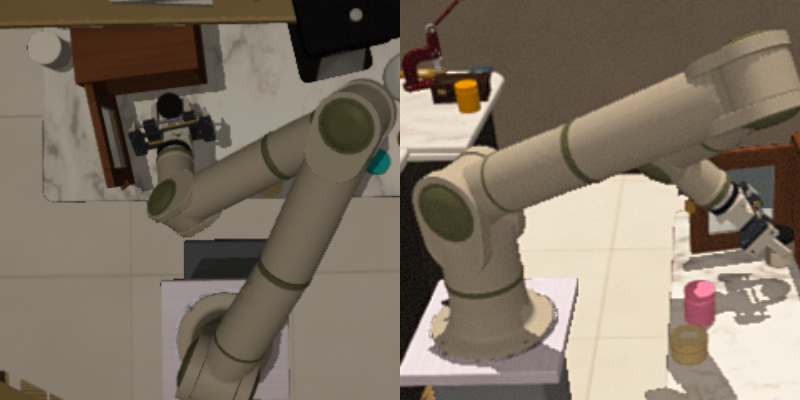

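The picture shows the elbow well out to the right and high. The gripper with the jar is in front of the opening, right of the door, and everything else is undisturbed.

```bash
python3 - <<'E'
from h import *
p,Q,s=cur();T=tool(np.pi/4,.188)
a=plan(p,Q,g(-15,-18,75,T),T,4)
a=plan(*a,g(68,-10,67,T),T,6)
E
```

```text
4 rows t cm [-0.475  0.582  1.174] w [ 0.0002  0.     -0.0002] |t| 1.39
6 rows t cm [-0.888  0.022  1.077] w [0. 0. 0.] |t| 1.4
```

send_rows:
  rows:
    - {"tx":-0.48,"ty":0.58,"tz":1.17,"wx":0,"wy":0,"wz":0}
    - {"tx":-0.48,"ty":0.58,"tz":1.17,"wx":0,"wy":0,"wz":0}
    - {"tx":-0.48,"ty":0.58,"tz":1.17,"wx":0,"wy":0,"wz":0}
    - {"tx":-0.48,"ty":0.58,"tz":1.17,"wx":0,"wy":0,"wz":0}
    - {"tx":0,"ty":0,"tz":0,"wx":0,"wy":0,"wz":0}

```text
time_s: 11.55
eef_pos: [632.1, 150.2, 75.0]
tool_rot: [3.139, 0.786, -2.956]
force: [-0.8, -0.2, -2.9]
finger_gap: 0.66
grasp_force: 25.0
```

send_rows:
  rows:
    - {"tx":-0.89,"ty":0.02,"tz":1.08,"wx":0,"wy":0,"wz":0}
    - {"tx":-0.89,"ty":0.02,"tz":1.08,"wx":0,"wy":0,"wz":0}
    - {"tx":-0.89,"ty":0.02,"tz":1.08,"wx":0,"wy":0,"wz":0}

```text
time_s: 11.92
eef_pos: [673.7, 157.7, 71.5]
tool_rot: [3.14, 0.786, -2.955]
force: [0.2, 0.1, -2.7]
finger_gap: 0.66
grasp_force: 25.0
```

```bash
python3 - <<'E'
from h import *
p,Q,s=cur();T=tool(np.pi/4,.188);print(s["q"].round(2),(X.T@(p-19*Q[:,2]-O)).round(1),p,s["force"])
plan(p,Q,g(68,-10,67,T),T,4)
E
```

```text
[ 0.37  1.13 -1.23  2.33  2.29  1.26 -0.45] [ 28.1 -14.5  85. ] [673.65537925 157.66897168  71.53823872] [ 0.23631163  0.09198958 -2.66522206]
4 rows t cm [-0.629  0.031  0.791] w [ 0.0001  0.0002 -0.0003] |t| 1.01
```

send_rows:
  rows:
    - {"tx":-0.63,"ty":0.03,"tz":0.79,"wx":0,"wy":0,"wz":0}
    - {"tx":-0.63,"ty":0.03,"tz":0.79,"wx":0,"wy":0,"wz":0}
    - {"tx":-0.63,"ty":0.03,"tz":0.79,"wx":0,"wy":0,"wz":0}
    - {"tx":-0.63,"ty":0.03,"tz":0.79,"wx":0,"wy":0,"wz":0}
    - {"tx":0,"ty":0,"tz":0,"wx":0,"wy":0,"wz":0}

```text
time_s: 12.55
eef_pos: [712.3, 166.6, 66.9]
tool_rot: [3.139, 0.786, -2.956]
force: [-0.4, -0.7, -2.2]
finger_gap: 0.659
grasp_force: 25.0
```

send_rows:
  rows:
    - {"tx":0.28,"ty":0,"tz":0.28,"wx":0,"wy":0,"wz":0}
    - {"tx":0.28,"ty":0,"tz":0.28,"wx":0,"wy":0,"wz":0}
    - {"tx":0.14,"ty":0,"tz":0.14,"wx":0,"wy":0,"wz":0}
    - {"tx":0.07,"ty":0,"tz":0.07,"wx":0,"wy":0,"wz":0}
    - {"tx":0,"ty":0,"tz":0,"wx":0,"wy":0,"wz":0}

```text
time_s: 13.18
eef_pos: [711.6, 166.6, 56.0]
tool_rot: [3.14, 0.786, -2.955]
force: [0.3, -0.6, -2.5]
finger_gap: 0.661
grasp_force: 25.0
```

send_rows:
  rows:
    - {"tx":0.07,"ty":0,"tz":0.07,"wx":0,"wy":0,"wz":0}
    - {"tx":0.07,"ty":0,"tz":0.07,"wx":0,"wy":0,"wz":0}
    - {"tx":0.07,"ty":0,"tz":0.07,"wx":0,"wy":0,"wz":0}
    - {"tx":0,"ty":0,"tz":0,"wx":0,"wy":0,"wz":0}

```text
time_s: 13.68
eef_pos: [711.6, 166.6, 53.0]
tool_rot: [3.14, 0.786, -2.955]
force: [-0.8, -0.3, -3.0]
finger_gap: 0.663
grasp_force: 25.0
```

send_rows:
  rows:
    - {"tx":0.07,"ty":0,"tz":0.07,"wx":0,"wy":0,"wz":0}
    - {"tx":0.07,"ty":0,"tz":0.07,"wx":0,"wy":0,"wz":0}
    - {"tx":0,"ty":0,"tz":0,"wx":0,"wy":0,"wz":0}

```text
time_s: 14.05
eef_pos: [712.1, 166.9, 52.7]
tool_rot: [3.14, 0.789, -2.954]
force: [-3.1, -1.8, 7.8]
finger_gap: 0.665
grasp_force: 25.0
```

The jar has touched the cabinet floor, with TCP z at 52.7 as predicted. Releasing.

send_rows:
  rows:
    - {"tx":0,"ty":0,"tz":0,"wx":0,"wy":0,"wz":0}
    - {"tx":0,"ty":0,"tz":0,"wx":0,"wy":0,"wz":0}
    - {"tx":0,"ty":0,"tz":0,"wx":0,"wy":0,"wz":0}
    - {"tx":0,"ty":0,"tz":0,"wx":0,"wy":0,"wz":0}
    - {"tx":0,"ty":0,"tz":0,"wx":0,"wy":0,"wz":0}
  gripper: 9.0
  force: 20

```text
time_s: 14.68
eef_pos: [711.6, 166.6, 51.0]
tool_rot: [3.14, 0.786, -2.955]
force: [0.2, 1.1, -0.1]
finger_gap: 0.966
grasp_force: 0.0
```

```bash
python3 - <<'E'
from h import *
p,Q,s=cur();T=tool(np.pi/4,.188);print((X.T@(p-19*Q[:,2]-O)).round(1),p,s["force"],s["finger_gap"])
a=plan(p,Q,g(-15,-20,90,T),T,7)
a=plan(*a,g(-60,-50,110,T),T,4)
E
```

```text
[66.8 -9.7 64.5] [711.61594128 166.61841759  51.02646954] [ 0.16450747  1.09397103 -0.12708524] 0.9658127152266441
7 rows t cm [ 0.438 -0.054 -1.226] w [ 0.0002  0.0001 -0.0001] |t| 1.3
4 rows t cm [ 0.482 -0.658 -1.189] w [0. 0. 0.] |t| 1.44
```

send_rows:
  rows:
    - {"tx":0.44,"ty":0,"tz":-1.23,"wx":0,"wy":0,"wz":0}
    - {"tx":0.44,"ty":0,"tz":-1.23,"wx":0,"wy":0,"wz":0}
    - {"tx":0.44,"ty":0,"tz":-1.23,"wx":0,"wy":0,"wz":0}
    - {"tx":0.44,"ty":0,"tz":-1.23,"wx":0,"wy":0,"wz":0}
    - {"tx":0.44,"ty":-0.1,"tz":-1.23,"wx":0,"wy":0,"wz":0}
    - {"tx":0.44,"ty":-0.1,"tz":-1.23,"wx":0,"wy":0,"wz":0}
    - {"tx":0.44,"ty":-0.1,"tz":-1.23,"wx":0,"wy":0,"wz":0}
    - {"tx":0.48,"ty":-0.66,"tz":-1.19,"wx":0,"wy":0,"wz":0}
    - {"tx":0.48,"ty":-0.66,"tz":-1.19,"wx":0,"wy":0,"wz":0}
    - {"tx":0.48,"ty":-0.66,"tz":-1.19,"wx":0,"wy":0,"wz":0}
    - {"tx":0.48,"ty":-0.66,"tz":-1.19,"wx":0,"wy":0,"wz":0}

```text
time_s: 16.05
eef_pos: [588.8, 112.5, 110.5]
tool_rot: [3.14, 0.786, -2.955]
force: [0.9, 0.3, -0.4]
finger_gap: 0.965
grasp_force: 0.0
```

```bash
python3 - <<'E'
from h import *
from plant import cams
p,Q,s=cur();print((X.T@(p-19*Q[:,2]-O)).round(1),p,s["q"].round(2),s["force"])
c=cams.capture("wrist");f=c["frame"].copy()
q=proj(c,[O+X@np.array([67,-10,z]) for z in(12,90)]).round();print(q)
t=cams.capture("top")["frame"]
cv2.imwrite("pics/m2.png",np.hstack([cv2.resize(f,(480,300)),cv2.resize(t[100:250,150:310],(320,300))]))
E
```

```text
[-61.1 -50.2 123.9] [588.84121801 112.52576588 110.49636574] [ 0.41  1.   -1.25  2.53  2.26  1.27 -0.61] [ 0.91813846  0.26881986 -0.44590914]
[[346. 201.]
 [349. 265.]]
```

View pics/m2.png

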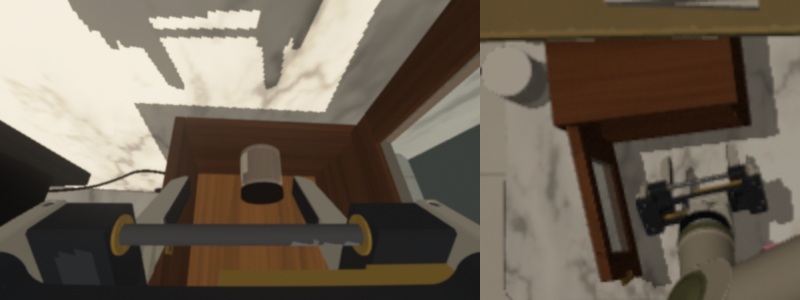

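The jar stands upright inside the cabinet, at (262,172) in the left half, and the door is untouched. Next I lift out, cross over the door to its outer side and sweep it shut.

```bash
cat >> h.py <<'E'
TD=tool(.45,CY)
def W(x,y,z):return O+X@np.array([x,y,0])+[0,0,z]
def dr(phi,d,z,gap=0):
    u=np.array([-np.sin(phi),-np.cos(phi)]);n=np.array([-np.cos(phi),np.sin(phi)])
    q=np.array([0,119.5])+d*u+(17.5*abs(n[1])+8*abs(n[0])+gap)*n
    return W(q[0],q[1],z)
E
python3 - <<'E'
from h import *
p,Q,s=cur()
a=plan(p,Q,p+[-20,0,230],Q,6)
a=plan(*a,dr(1.463,175,340,60),TD,9)
print(a[0]); b=plan(*a,a[0]+[0,0,-130],TD,5)
E
```

```text
6 rows t cm [-2.48   0.064 -2.941] w [0. 0. 0.] |t| 3.85
9 rows t cm [ 0.943  2.564 -0.682] w [0.0052 0.0373 0.0073] |t| 2.82
[430.4207287  324.27581356 340.        ]
5 rows t cm [1.131 0.    2.341] w [0. 0. 0.] |t| 2.6
```

send_rows:
  rows:
    - {"tx":-2.48,"ty":0.06,"tz":-2.94,"wx":0,"wy":0,"wz":0}
    - {"tx":-2.48,"ty":0.06,"tz":-2.94,"wx":0,"wy":0,"wz":0}
    - {"tx":-2.48,"ty":0.06,"tz":-2.94,"wx":0,"wy":0,"wz":0}
    - {"tx":-2.48,"ty":0.06,"tz":-2.94,"wx":0,"wy":0,"wz":0}
    - {"tx":-2.48,"ty":0.06,"tz":-2.94,"wx":0,"wy":0,"wz":0}
    - {"tx":-2.48,"ty":0.06,"tz":-2.94,"wx":0,"wy":0,"wz":0}
  gripper: 0

```text
time_s: 16.9
eef_pos: [569.5, 113.2, 341.6]
tool_rot: [3.14, 0.787, -2.954]
force: [-0.4, -0.9, -1.7]
finger_gap: 0.371
grasp_force: 0.0
```

```bash
python3 - <<'E'
from h import *
p,Q,s=cur();print(p,s["q"].round(2),s["force"])
a=plan(p,Q,dr(1.463,175,340,60),TD,10)
E
```

```text
[569.52141573 113.24865207 341.57982147] [ 0.69  0.26 -1.24  2.33  1.77  0.43 -0.29] [-0.42664455 -0.87510205 -1.66722387]
10 rows t cm [ 0.867  2.297 -0.611] w [0.0048 0.0337 0.0065] |t| 2.53
```

send_rows:
  rows:
    - {"tx":0.87,"ty":2.3,"tz":-0.61,"wx":0.005,"wy":0.034,"wz":0.006}
    - {"tx":0.87,"ty":2.3,"tz":-0.61,"wx":0.005,"wy":0.034,"wz":0.006}
    - {"tx":0.87,"ty":2.3,"tz":-0.61,"wx":0.005,"wy":0.034,"wz":0.006}
    - {"tx":0.87,"ty":2.3,"tz":-0.61,"wx":0.005,"wy":0.034,"wz":0.006}
    - {"tx":0.87,"ty":2.3,"tz":-0.61,"wx":0.005,"wy":0.034,"wz":0.006}
    - {"tx":0.87,"ty":2.3,"tz":-0.61,"wx":0.005,"wy":0.034,"wz":0.006}
    - {"tx":0.87,"ty":2.3,"tz":-0.61,"wx":0.005,"wy":0.034,"wz":0.006}
    - {"tx":0.87,"ty":2.3,"tz":-0.61,"wx":0.005,"wy":0.034,"wz":0.006}
    - {"tx":0.87,"ty":2.3,"tz":-0.61,"wx":0.005,"wy":0.034,"wz":0.006}
    - {"tx":0.87,"ty":2.3,"tz":-0.61,"wx":0.005,"wy":0.034,"wz":0.006}
    - {"tx":0,"ty":0,"tz":0,"wx":0,"wy":0,"wz":0}

```text
time_s: 18.27
eef_pos: [429.5, 326.1, 338.4]
tool_rot: [-3.138, 0.446, -3.027]
force: [-1.2, -0.3, 0.6]
finger_gap: 0.009
grasp_force: 0.0
```

```bash
python3 - <<'E'
from h import *
p,Q,s=cur();print(p,s["q"].round(2),s["force"],(Q.T@TD).round(2))
a=plan(p,Q,dr(1.463,175,210,60),TD,6)
E
```

```text
[429.49532047 326.11679654 338.44814281] [ 0.05  0.3  -1.24  2.1   0.9   0.91 -0.03] [-1.24558566 -0.25439694  0.62990215] [[ 1.   -0.01 -0.  ]
 [ 0.01  1.    0.  ]
 [ 0.   -0.    1.  ]]
6 rows t cm [ 0.916 -0.028  1.935] w [-0.0001 -0.0007  0.0011] |t| 2.14
```

send_rows:
  rows:
    - {"tx":0.92,"ty":-0.03,"tz":1.94,"wx":0,"wy":0,"wz":0}
    - {"tx":0.92,"ty":-0.03,"tz":1.94,"wx":0,"wy":0,"wz":0}
    - {"tx":0.92,"ty":-0.03,"tz":1.94,"wx":0,"wy":0,"wz":0}
    - {"tx":0.92,"ty":-0.03,"tz":1.94,"wx":0,"wy":0,"wz":0}
    - {"tx":0.92,"ty":-0.03,"tz":1.94,"wx":0,"wy":0,"wz":0}
    - {"tx":0.92,"ty":-0.03,"tz":1.94,"wx":0,"wy":0,"wz":0}

```text
time_s: 19.02
eef_pos: [431.2, 320.5, 208.4]
tool_rot: [-3.136, 0.446, -3.029]
force: [-0.3, -0.2, 0.4]
finger_gap: 0.005
grasp_force: 0.0
```

```bash
python3 - <<'E'
from h import *
p,Q,s=cur();print(p,s["q"].round(2),s["force"])
a=plan(p,TD,dr(1.463,175,210,5),TD,3)
for f,n in((1.2,3),(.9,4),(.6,4),(.35,3)):
    a=plan(*a,dr(f,175,210,0),TD,n);print(f,a[0].round(0))
E
```

```text
[431.16476746 320.5316721  208.43931859] [-0.18  0.49 -1.06  2.28  1.27  0.84 -0.47] [-0.25794364 -0.18337012  0.41164257]
3 rows t cm [-0.19  -1.696  0.034] w [0. 0. 0.] |t| 1.71
3 rows t cm [-0.193 -1.66   0.093] w [0. 0. 0.] |t| 1.67
1.2 [454. 222. 210.]
4 rows t cm [-0.481 -1.216  0.232] w [0. 0. 0.] |t| 1.33
0.9 [480. 176. 210.]
4 rows t cm [-0.817 -1.024  0.394] w [0. 0. 0.] |t| 1.37
0.6 [521. 139. 210.]
3 rows t cm [-1.192 -0.821  0.576] w [0. 0. 0.] |t| 1.56
0.35 [563. 119. 210.]
```

send_rows:
  rows:
    - {"tx":-0.19,"ty":-1.7,"tz":0.04,"wx":0,"wy":0,"wz":0}
    - {"tx":-0.19,"ty":-1.7,"tz":0.04,"wx":0,"wy":0,"wz":0}
    - {"tx":-0.19,"ty":-1.7,"tz":0.04,"wx":0,"wy":0,"wz":0}
    - {"tx":-0.14,"ty":-1.2,"tz":0.07,"wx":0,"wy":0,"wz":0}
    - {"tx":-0.14,"ty":-1.2,"tz":0.07,"wx":0,"wy":0,"wz":0}
    - {"tx":-0.14,"ty":-1.2,"tz":0.07,"wx":0,"wy":0,"wz":0}
    - {"tx":-0.14,"ty":-1.2,"tz":0.07,"wx":0,"wy":0,"wz":0}

```text
time_s: 19.9
eef_pos: [453.7, 224.0, 211.0]
tool_rot: [-3.136, 0.446, -3.029]
force: [0.3, 0.3, -0.4]
finger_gap: 0.005
grasp_force: 0.2
```

send_rows:
  rows:
    - {"tx":-0.48,"ty":-1.22,"tz":0.23,"wx":0,"wy":0,"wz":0}
    - {"tx":-0.48,"ty":-1.22,"tz":0.23,"wx":0,"wy":0,"wz":0}
    - {"tx":-0.48,"ty":-1.22,"tz":0.23,"wx":0,"wy":0,"wz":0}
    - {"tx":-0.48,"ty":-1.22,"tz":0.23,"wx":0,"wy":0,"wz":0}

```text
time_s: 20.4
eef_pos: [480.6, 177.7, 211.2]
tool_rot: [-3.136, 0.446, -3.029]
force: [-0.6, -0.1, 0.1]
finger_gap: 0.007
grasp_force: 0.2
```

send_rows:
  rows:
    - {"tx":-0.82,"ty":-1.02,"tz":0.39,"wx":0,"wy":0,"wz":0}
    - {"tx":-0.82,"ty":-1.02,"tz":0.39,"wx":0,"wy":0,"wz":0}
    - {"tx":-0.82,"ty":-1.02,"tz":0.39,"wx":0,"wy":0,"wz":0}
    - {"tx":-0.82,"ty":-1.02,"tz":0.39,"wx":0,"wy":0,"wz":0}
    - {"tx":-1.19,"ty":-0.82,"tz":0.58,"wx":0,"wy":0,"wz":0}
    - {"tx":-1.19,"ty":-0.82,"tz":0.58,"wx":0,"wy":0,"wz":0}
    - {"tx":-1.19,"ty":-0.82,"tz":0.58,"wx":0,"wy":0,"wz":0}

```text
time_s: 21.28
eef_pos: [563.7, 121.3, 211.2]
tool_rot: [-3.136, 0.446, -3.029]
force: [-1.0, 1.2, 0.1]
finger_gap: 0.004
grasp_force: 0.2
```

```bash
python3 - <<'E'
from h import *
from plant import cams
p,Q,s=cur();print(p,s["q"].round(2),s["force"],s["grasp_force"])
a=plan(p,Q,dr(.2,205,208,0),TD,4);print(a[0])
a=plan(*a,dr(.0,205,208,0),TD,8);print(a[0])
t=cams.capture("top")["frame"];c=cams.capture("scene")["frame"]
cv2.imwrite("pics/m3.png",np.hstack([cv2.resize(t[90:250,150:310],(400,400)),cv2.resize(c[60:220,240:400],(400,400))]))
E
```

```text
[563.65952379 121.31359293 211.23879155] [ 0.34  0.47 -0.98  2.25  1.33  0.57  0.03] [-0.98392312  1.20509181  0.12867682] 0.19844764057779685
4 rows t cm [-0.413 -1.038  0.291] w [-0.0008 -0.001   0.0011] |t| 1.15
[588.01628345  82.21041988 208.        ]
8 rows t cm [-0.493 -0.079  0.238] w [0. 0. 0.] |t| 0.55
[632.26267024  80.63583015 208.        ]
```

View pics/m3.png

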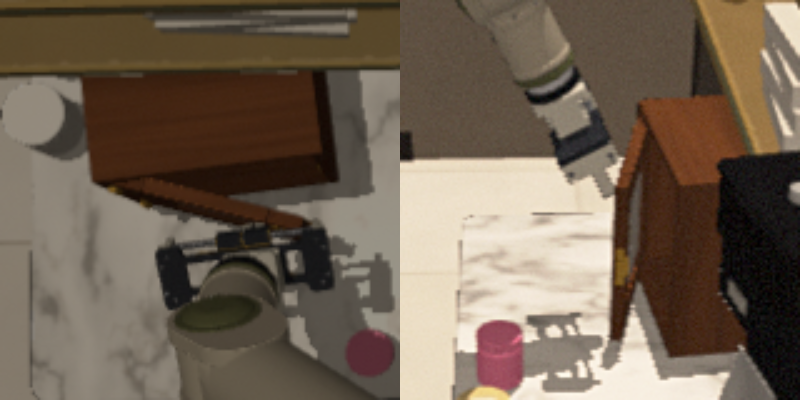

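The top and scene crops show the door about 0.35 rad open, with the fingers on its outer face and the jar area undisturbed. I push at the plate, slowly.

send_rows:
  rows:
    - {"tx":-0.41,"ty":-1.04,"tz":0.24,"wx":0,"wy":0,"wz":0}
    - {"tx":-0.41,"ty":-1.04,"tz":0.24,"wx":0,"wy":0,"wz":0}
    - {"tx":-0.41,"ty":-1.04,"tz":0.24,"wx":0,"wy":0,"wz":0}
    - {"tx":-0.41,"ty":-1.04,"tz":0.24,"wx":0,"wy":0,"wz":0}
    - {"tx":-0.49,"ty":-0.08,"tz":0.24,"wx":0,"wy":0,"wz":0}
    - {"tx":-0.49,"ty":-0.08,"tz":0.24,"wx":0,"wy":0,"wz":0}
    - {"tx":-0.49,"ty":-0.08,"tz":0.24,"wx":0,"wy":0,"wz":0}
    - {"tx":-0.49,"ty":-0.08,"tz":0.24,"wx":0,"wy":0,"wz":0}
    - {"tx":-0.49,"ty":-0.08,"tz":0.24,"wx":0,"wy":0,"wz":0}

```text
time_s: 22.5
eef_pos: [614.2, 82.0, 209.7]
tool_rot: [-3.137, 0.446, -3.028]
force: [-0.2, 0.0, 0.6]
finger_gap: 0.007
grasp_force: 0.1
```

send_rows:
  rows:
    - {"tx":-0.36,"ty":0,"tz":0.17,"wx":0,"wy":0,"wz":0}
    - {"tx":-0.36,"ty":0,"tz":0.17,"wx":0,"wy":0,"wz":0}
    - {"tx":-0.36,"ty":0,"tz":0.17,"wx":0,"wy":0,"wz":0}

```text
time_s: 22.88
eef_pos: [624.9, 82.5, 209.3]
tool_rot: [-3.135, 0.445, -3.029]
force: [-7.3, -2.6, 4.9]
finger_gap: 0.006
grasp_force: 3.9
```

send_rows:
  rows:
    - {"tx":-0.27,"ty":0,"tz":0.13,"wx":0,"wy":0,"wz":0}
    - {"tx":-0.27,"ty":0,"tz":0.13,"wx":0,"wy":0,"wz":0}

```text
time_s: 23.12
eef_pos: [631.9, 83.6, 209.7]
tool_rot: [-3.136, 0.446, -3.029]
force: [1.0, 0.3, 1.2]
finger_gap: 0.007
grasp_force: 0.1
```

send_rows:
  rows:
    - {"tx":-0.27,"ty":0,"tz":0.13,"wx":0,"wy":0,"wz":0}
    - {"tx":-0.27,"ty":0,"tz":0.13,"wx":0,"wy":0,"wz":0}

```text
time_s: 23.38
eef_pos: [633.5, 84.0, 208.4]
tool_rot: [-3.134, 0.44, -3.028]
force: [-35.2, -6.2, 25.0]
finger_gap: 0.006
grasp_force: 18.1
```

The force rose to 7 N, dropped to about 0 at the snap, then rose to 35 N against a hard stop, so the door is shut. Backing off and checking.

send_rows:
  rows:
    - {"tx":0.4,"ty":0,"tz":-0.2,"wx":0,"wy":0,"wz":0}
    - {"tx":0.9,"ty":0,"tz":-0.9,"wx":0,"wy":0,"wz":0}
    - {"tx":1.5,"ty":0,"tz":-2,"wx":0,"wy":0,"wz":0}
    - {"tx":1.5,"ty":0,"tz":-2,"wx":0,"wy":0,"wz":0}
    - {"tx":1.5,"ty":0,"tz":-2,"wx":0,"wy":0,"wz":0}
    - {"tx":1.5,"ty":0,"tz":-2,"wx":0,"wy":0,"wz":0}
    - {"tx":1.5,"ty":0,"tz":-2,"wx":0,"wy":0,"wz":0}
    - {"tx":0,"ty":0,"tz":0,"wx":0,"wy":0,"wz":0}

```text
time_s: 24.38
eef_pos: [510.5, 70.2, 272.9]
tool_rot: [-3.134, 0.448, -3.028]
force: [0.5, 0.4, 0.0]
finger_gap: 0.007
grasp_force: 0.0
```

```bash
python3 - <<'E'
from h import *
from plant import cams
p,Q,s=cur();print(p,s["force"])
c=cams.capture("scene")["frame"];w=cams.capture("wrist")["frame"]
cv2.imwrite("pics/m4.png",np.hstack([cv2.resize(w,(480,300)),cv2.resize(c[60:210,240:400],(320,300))]))
E
```

```text
[510.51962218  70.20626773 272.88277545] [0.47444065 0.38506416 0.02795234]
```

View pics/m4.png

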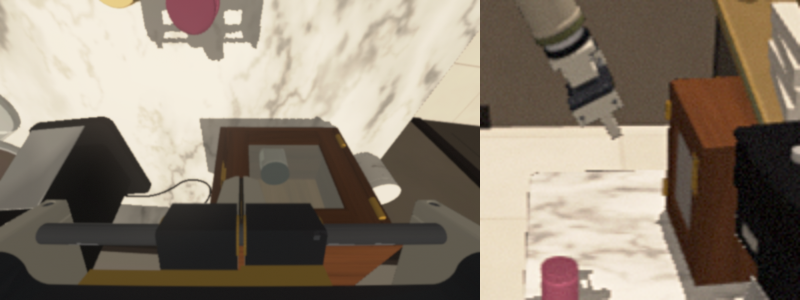

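```bash
python3 -c "
from plant import finish_job;print(finish_job())"
```

```text
the job is handed in; nothing more can be done
None
```

The black-lid jar is standing upright inside the cabinet and the door is latched shut: the push force went from 7 N to about 0 N, then hit a hard stop. The job is handed in at about 24 s robot time; I viewed 12 pictures, over the limit of 10.

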